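# Fit the access panel into the instrument case

### The arm

A 6-joint arm with a two-finger parallel gripper is mounted at the origin on the work surface. World frame = base frame: x ahead of the robot, y to its left, z up, the work surface at z = 0. Lengths are in m, angles in rad, forces in N, time in s.
With the tool pointing down it reaches from about 0.3 to 0.775 m from the base axis. Payload 14.6 kg.
Tool frame: the origin (TCP) lies midway between the tips of the shut fingers; the grasp point (between the pads) lies 19 mm behind it (ctrl.tcp_to_grasp is the z of the grasp point in the tool frame, in m); z points along the fingers, y is the line along which they close (so a half turn about z gives the same grasp; the last joint's range is limited). The gripper opens to 94 mm and grips with 3 to 60 N. Pads are 16 mm wide; open, the fingers measure 119 mm over their backs; the gripper's body (75 mm by 177 mm) begins 78 mm behind the grasp point.
Start: joints at [1.163, 0.3, 1.521, -0, 1.321, -0.067], TCP at [0.184, 0.518, 0.18] pointing down, gripper open.
Joint ranges: [-3.03, 3.03], [-0.79, 2.21], [0.23, 2.52], [-1.04, 4.18], [0, 3.07], [-2.55, 2.55]. Speed limits (rad/s): [2.22, 2.22, 2.57, 3.14, 3.14, 3.14].

### API

Orientations are given as [roll, pitch, yaw] about the fixed x, y, z axes, in that order (R = Rz(yaw) Ry(pitch) Rx(roll)).
In Python, from station import monitor, camera, ctrl gives the robot as it stands.
- The arm moves only by the tool apply_moves, never from a script. Its argument "plan" is one flat list of numbers, 4 for each row, row after row: the shift along the tool's x, y, z in mm, then the turn about the tool's z in rad. In form: [dx, dy, dz, spin, dx, dy, dz, spin, ...]. A call has 1 to 20 rows; each row shifts and turns the commanded pose from where the row before left it, along the tool's axes as they then stand; what a row does not reach is not made up. A row lasts 1/10 s, in which the tool goes at most 50 mm and 8.59 degrees, less where a joint would pass 70% of its speed; a pose out of reach is approached as far as the arm can. A call is refused whole if a number of a shift passes 50 or a number of a turn 0.15, either way. A call with a gripper value outside its range is refused whole. "hand" is the gripper command: -1 is shut, 1 is fully open, values between are in proportion, set as the call begins (left out, the last holds). The fingers move at their own pace and stop on an object; "squeeze" is the grip in N (left out, the last holds). Time passes only in rows, so rows that do not move let the fingers close. It gives the time, the measured TCP pose, the force, the opening and the grip force at its end, in the units of the state.
- monitor.get_obs(): the state, without advancing time (a new reading comes with each control period).
- camera(name): name is "scene" or "side" or "wrist"; returns a dict with "image" (384x512x3 uint8, red, green, blue), "range_z" (384x512 float32, m along the optical axis (not along the pixel's ray), 0 where there is no reading), "mtx" (3x3 intrinsics, pixels), "rvec" (rotation vector, rad) and "tvec" (3), from world to camera coordinates, as OpenCV has them. Camera axes: x right, y down, z forward; pixel columns grow to the right and rows downward; lengths in m; the calibration is good to about 2 mm. A picture is of the moment at which its call begins.
- ctrl.hand_in(): hands the job in; it is judged then, once.
The state is a dict: "time_s": time; "qpos": joint angles; "joint_vel": joint speeds; "tau": joint torques, N m; "ee_pos": TCP position; "eef_rot": TCP orientation; "force": force on the tool from outside, world axes, zero at the start; "moment": the same for the moment, N m; "grip_width": finger opening in m; "grip_force": force on a finger pad.
Only numpy, scipy, OpenCV 4.12 (cv2) and the standard library are available. Lean on these libraries where they do the work, as an engineer would, in place of code of your own. Each camera call takes 0.05 s, during which the arm holds its last target. There are 200 camera calls.

### The job

Fit the loose aluminium access panel into the open top of the grey instrument case, handle up: it is longer than the opening, so tilt it, tuck one end fully under the wide yellow rim, lower the other end in past the narrow grey rim, and, with it resting level on the inner ledges, slide it back along them until it stops under the narrow rim, so that it lies flat, caught under both rims, and let go. Do it gently: do not force the panel against the case or drop it in, and leave the solder spool, flux bottle and meter where they stand.

Things in the scene. Friction and masses are not known exactly. Their poses are not given: they have to be found in the camera images.
- panel: loose aluminium access panel, 164 (its x) x 110 (its y) x 4 mm thick, 0.2 to 0.35 kg, starts flat on the bench; both ends are alike, so either may go in first. Origin: centre of its underside; z up through the handle. More than 20 N between panel and case counts as forcing; moving at over 0.25 m/s while not held (a free fall of 3 mm) as dropping.
- handle (a point): top of the panel's black handle rib, centred on the panel, 34 mm above its underside. The rib is 12 mm thick (panel x), 60 mm long (panel y), and rises 30 mm from the panel's top face: take it from above across its 12 mm.
- case: grey open-topped instrument case, fixed, rigid, outside 191 (x) x 134 (y) x 71 mm high, plain straight side walls. Origin: on the bench under the centre of the opening; z up; +x towards the wide yellow rim, -x towards the narrow grey rim. The panel is home when its end touches the end wall under the narrow rim: its centre is then at x = 0 of the case, with 7 mm under each rim.
- opening (a point): centre of the case's opening, level with the top of the rims. The opening is 150 mm (case x -75 to +75) by 118 mm (y -59 to +59). Inside, under each rim, is a level aluminium ledge; both have one height, set by hand and different each time: top faces 25 to 50 mm above the bench, that is 15 to 40 mm below the rims' undersides. It is not measured: feel for it.
- wide_rim (a point): middle of the inner top edge of the wide yellow rim (case x +75, 71 mm up). The rim is 28 mm wide and 6 mm thick (underside 65 mm above the bench) and overhangs a pocket 22 mm deep: end wall at case x = +97. The ledge below fills the pocket and reaches 14 mm further into the opening (case x 61 to 97).
- narrow_rim (a point): middle of the inner top edge of the narrow grey rim (case x -75, 71 mm up). The rim is 13 mm wide and 6 mm thick (underside 65 mm above the bench) and overhangs a pocket 7 mm deep: end wall at case x = -82. The ledge below fills the pocket and reaches 14 mm further into the opening (case x -82 to -61).
- spool: bystander: steel-grey solder spool, 52 mm diameter, 50 mm high, upright; origin at the centre of its underside
- flux: bystander: amber flux bottle with a black cap, 34 mm diameter, 75 mm high, upright; origin at the centre of its underside
- meter: bystander: yellow hand-held meter lying flat, 150 (x) x 78 (y) x 34 mm, dial up; origin at the centre of its underside
There are look-alikes about, which are no part of the job. There is more than one size of the case; the one meant has the size given above.

How it is judged:
On the way, in this order (a step that is already met when the one before it is completed fails the run):
1. the panel is held tilted, low over the opening (angle between panel's own z axis and vertical between 0.07 and 1.2 rad and horizontal distance between panel and case below 0.035 m and height (world z) of panel below 0.11 m and contact force between panel and the fingers above 0.5 N), for 0.1 s.
2. the panel, still in the fingers' hold or pushed by them, lies level below the rims and bears on the case while it is slid back (x of panel in the frame of case between 0.0025 and 0.0125 m and z of panel in the frame of case between 0.022 and 0.053 m and angle between panel's own z axis and vertical below 0.04 rad and contact force between panel and case above 0.4 N and contact force between panel and the fingers above 0.1 N), for 0.15 s.
At the end, for the whole second after the job is handed in: The panel lies flat (within 0.03 rad) and at rest on the ledges below both rims (underside 22 to 53 mm above the bench), handle up, its centre within 4 mm along the case's x and 6 mm along y of the case's origin, its length along the case's x within 0.08 rad, and the robot has let go (x of panel in the frame of case between -0.004 and 0.004 m and y of panel in the frame of case between -0.006 and 0.006 m and z of panel in the frame of case between 0.022 and 0.053 m and angle between panel's own z axis and vertical below 0.03 rad and angle between the x axis of panel and the x axis of case, either way round below 0.08 rad and linear speed of panel below 0.01 m/s and angular speed of panel below 0.05 rad/s); the robot touches nothing.
It fails at once if the panel is forced against the case (more than 20 N) (contact force between panel and case above 20 N).
It fails at once if the panel is dropped (it moves faster than 0.25 m/s while not held) (contact force between panel and the fingers below 0.05 N and linear speed of panel above 0.25 m/s).
It fails at once if the spool is moved by more than 15 mm (distance of spool from where it was at the start of the episode above 0.015 m).
It fails at once if the flux is moved by more than 15 mm (distance of flux from where it was at the start of the episode above 0.015 m).
It fails at once if the meter is moved by more than 15 mm (distance of meter from where it was at the start of the episode above 0.015 m).
It also fails if it takes over 72 s, if anything falls off the work surface, if the arm or the gripper's body presses on something with over 40 N, if the wrist force passes 120 N, or if a joint passes its speed limit or range.

## Working session

There is one attempt and no reset: what is moved stays moved. The work goes in short steps, Python scripts to look and compute and a tool call to move; the robot and the scene stay as the last step left them, time stands still between calls to the robot, and variables do not carry over. Pictures are saved under pics/ and viewed, at most 10 in all, crops included, and the job is handed in when it is done.

Besides the shell and the picture viewer there is one more tool, called after "Call:" in YAML: its name, and indented under it one key for each argument. apply_moves: Moves the arm, as the interface text tells. Its arguments: {"type":"object","properties":{"plan":{"type":"array","items":{"type":"number"}},"hand":{"type":"number"},"squeeze":{"type":"number"}},"required":["plan"]}

```bash
mkdir -p pics; ls; cat > h.py <<'E'
import numpy as np, cv2
from station import monitor, camera, ctrl
def cloud(c):
    K=c["mtx"];Z=c["range_z"];v,u=np.mgrid[0:Z.shape[0],0:Z.shape[1]]
    P=np.stack([(u-K[0,2])*Z/K[0,0],(v-K[1,2])*Z/K[1,1],Z],-1)
    R=cv2.Rodrigues(np.array(c["rvec"],float))[0]
    W=(P-np.array(c["tvec"]).ravel())@R
    W[Z<=0]=np.nan
    return W
def save(c,n): cv2.imwrite(f"pics/{n}.png",c["image"][:,:,::-1])
E
python3 - <<'E'
from h import *
import pickle
d={}
for n in ("scene","side"):
    c=camera(n); d[n]=c
pickle.dump(d,open("c0.pkl","wb"))
im=np.hstack([cv2.resize(d[n]["image"],(400,300)) for n in d])
for n in d: save(d[n],n+"0")
print(monitor.get_obs(), ctrl.tcp_to_grasp)
E
```

```text
pics
{'time_s': 0.1, 'qpos': array([ 1.16338700e+00,  3.00426055e-01,  1.52149819e+00,  1.59532006e-05,
        1.32069396e+00, -6.65693675e-02]), 'joint_vel': array([-0.0005484 , -0.00213603,  0.00015915, -0.00049719, -0.0002608 ,
        0.000234  ]), 'tau': array([ 1.82260206e-03, -5.32642508e+01, -3.53282726e+01,  7.08828284e-02,
        2.35389947e-02, -8.43940393e-05]), 'ee_pos': array([0.18373588, 0.51813517, 0.17924612]), 'eef_rot': array([-3.14057040e+00, -8.36383138e-05,  2.80074869e+00]), 'force': array([ 0.50195603,  0.46886789, -0.34010911]), 'moment': array([-0.00157964, -0.01089659, -0.01838312]), 'grip_force': 0.0, 'grip_width': 0.09426283475258684} -0.0188
```

View pics/scene0.png

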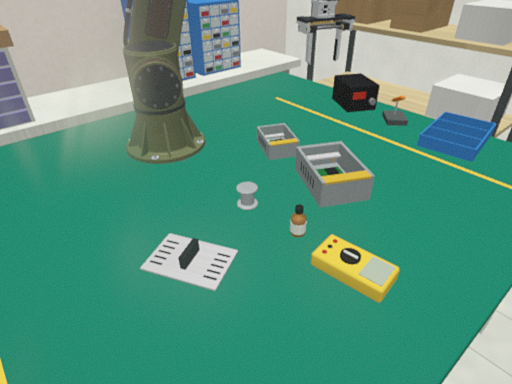

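View pics/side0.png

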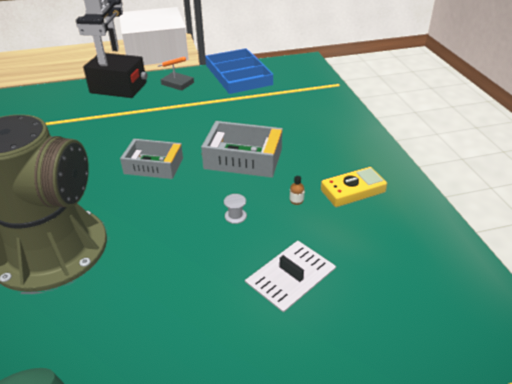

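The scene view shows the panel at about (190,260), with its handle at (190,253). The larger case is at (333,173) with its yellow rim towards the viewer, and a smaller look-alike is at (277,141). The spool is at (247,196), the flux at (298,222) and the meter at (355,267). Next I'll measure them.

```bash
python3 - <<'E'
from h import *
import pickle
d=pickle.load(open("c0.pkl","rb"))
def rect(p):
    (c,s,a)=cv2.minAreaRect((p[:,:2]*1000).astype(np.float32)); return np.round(c,1),np.round(s,1),round(a,1),len(p)
rois={"scene":dict(panel=(135,230,245,295),case=(290,135,378,210),small=(250,118,303,162),spool=(232,178,262,212),flux=(286,202,312,240),meter=(305,232,402,302)),
"side":dict(panel=(240,235,342,312),case=(195,115,290,180),small=(115,132,188,182),spool=(220,190,250,225),flux=(286,172,310,208),meter=(316,162,392,208))}
for n in d:
    W=cloud(d[n])
    hsv=cv2.cvtColor(d[n]["image"],cv2.COLOR_RGB2HSV)
    for k,(a,b,c,e) in rois[n].items():
        w=W[b:e,a:c].reshape(-1,3);h=hsv[b:e,a:c].reshape(-1,3)
        green=(h[:,0]>65)&(h[:,0]<90)&(h[:,1]>150)
        yel=(h[:,0]>18)&(h[:,0]<32)&(h[:,1]>150)
        z=w[:,2]
        print(n,k,"z pct",np.round(np.nanpercentile(z[~green],[2,50,95,99])*1000,1), end=" ")
        if k=="panel":
            print(rect(w[~green&(z<.012)&(z>-0.01)]),"HANDLE",rect(w[(z>.026)]),np.round(np.median(z[z>.026]),4))
        elif k in("case","small"):
            zt=np.nanpercentile(z,97)
            print("top",rect(w[z>zt-.006]),"yel",rect(w[yel&(z>zt-.006)]), "rim z",np.nanmedian(z[yel&(z>zt-.006)]))
        else:
            print(rect(w[z>np.nanpercentile(z,98)-.01]), rect(w[~green&(z>.006)]))
E
```

```text
scene panel z pct [-1.8  3.  25.3 33.5] (array([ 479.5, -235.2]), array([238.6, 170. ]), 44.8, 3583) HANDLE (array([ 498.2, -217.8]), array([14. , 61.6]), 29.9, 191) 0.0325
scene case z pct [-2.4 40.3 69.9 71.3] top (array([537.9, 177.4]), array([188.3, 329.6]), 43.8, 937) yel (array([571.4, 180.5]), array([114.2,  31. ]), 62.5, 335) rim z 0.06927883161298357
scene small z pct [-2.6 29.8 53.5 69.4] top (array([310.1, 225.3]), array([ 95.8, 259.6]), 64.7, 282) yel (array([307.8, 227.4]), array([79.7, 21.2]), 65.4, 81) rim z 0.048517103191469124
scene spool z pct [-2.3 24.9 49.5 50.2] (array([425.9,  -8.9]), array([49.6, 50.5]), 14.6, 217) (array([425.9,  -8.9]), array([49.6, 50.5]), 14.6, 359)
scene flux z pct [-2.4 35.5 73.2 74.6] (array([585.1,   4.5]), array([16.7, 15.2]), 46.7, 61) (array([587.3,   1.4]), array([34.6, 24.3]), 36.3, 396)
scene meter z pct [-1.9 32.1 38.3 40. ] (array([735. ,   3.5]), array([148.5,  78.2]), 8.4, 2297) (array([706.4,  -1.5]), array([207.6,  79.1]), 8.7, 3072)
side panel z pct [-0.3  4.7 28.7 35.3] (array([ 496.7, -215.1]), array([175.8, 121.5]), 29.8
[... 209 characters left out ...]
rray([115.9,  26.1]), 63.8, 228) rim z 0.07190136574764339
side small z pct [ 0.2 29.  52.5 54.2] top (array([252.1, 250. ]), array([103.6, 138.5]), 64.7, 496) yel (array([305.9, 225.1]), array([75. , 19.6]), 65.0, 130) rim z 0.05147151487766037
side spool z pct [-1.  27.8 52.3 53.6] (array([422.6,  -7.9]), array([51.8, 51.1]), 28.0, 259) (array([422.6,  -7.9]), array([51.8, 51.1]), 28.0, 445)
side flux z pct [-0.9 36.  74.7 76.6] (array([580.7,   4.5]), array([18.8, 14.7]), 72.8, 43) (array([579.6,  -0.6]), array([28.9, 33.1]), 73.0, 312)
side meter z pct [-2.  28.4 39.1 42.4] (array([731.6,   2.6]), array([149.6,  79.1]), 8.1, 1111) (array([731.3,   1.8]), array([152.9,  81.3]), 8.4, 1630)
```

Call:
apply_moves:
  plan: [-26, -12, -8, 0, -26, -12, -8, 0, -26, -12, -8, 0, -26, -12, -8, 0, -26, -12, -8, 0, -26, -12, -8, 0, -26, -12, -8, 0, -26, -12, -8, 0, -26, -12, -8, 0, -26, -12, -8, 0, -26, -12, -8, 0, -26, -12, -8, 0, -26, -12, -8, 0, -26, -12, -8, 0, -26, -12, -8, 0, 0, 0, 0, 0, 0, 0, 0, 0]

```text
time_s: 1.8
ee_pos: [0.4912, 0.2182, 0.2992]
eef_rot: [-3.141, -0.001, 2.8]
force: [0.1, 1.0, -0.1]
grip_width: 0.0941
grip_force: 0.0
```

```bash
python3 - <<'E'
from h import *
import pickle
c=camera("wrist");pickle.dump(c,open("w1.pkl","wb"));save(c,"w1");o=monitor.get_obs();print(o["ee_pos"],o["eef_rot"],o["force"])
E
```

```text
[0.49079748 0.21863866 0.29925328] [-3.14115037e+00 -7.37100236e-04  2.80077131e+00] [ 0.09238325 -0.29713391 -0.26401163]
```

View pics/w1.png

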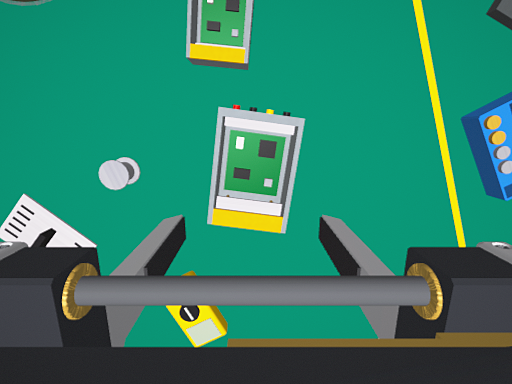

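The wrist view shows the whole case, with the yellow rim at (248,220), the grey narrow rim at (262,116) and bright ledges at (260,126) and (248,205). Next I'll fit the case pose and estimate the ledge height from depth.

```bash
python3 - <<'E'
from h import *
import pickle
c=pickle.load(open("w1.pkl","rb"));W=cloud(c)
hsv=cv2.cvtColor(c["image"],cv2.COLOR_RGB2HSV)
roi=np.zeros(W.shape[:2],bool);roi[95:245,200:310]=1
z=W[...,2]
def R(m): 
    p=(W[m][:,:2]*1000).astype(np.float32);r=cv2.minAreaRect(p);return np.round(r[0],1),np.round(r[1],1),round(r[2],2),len(p)
zy=(hsv[...,0]>18)&(hsv[...,0]<32)&(hsv[...,1]>150)&roi
print("yel z",np.nanmedian(z[zy&(z>.06)]),R(zy&(z>.06)))
top=roi&(z>.064);n,l,st,_=cv2.connectedComponentsWithStats(top.astype(np.uint8));i=1+np.argmax(st[1:,4]);
print("top",np.nanmedian(z[l==i]),R(l==i))
# ledges: bright, low saturation
led=roi&(hsv[...,2]>200)&(hsv[...,1]<40)&(z<.064)
n,l,st,ce=cv2.connectedComponentsWithStats(led.astype(np.uint8))
for i in range(1,n):
    if st[i,4]>40: print("bright",ce[i].round(),st[i,4],np.nanpercentile(z[l==i],[10,50,90]).round(4),R(l==i))
# panel handle from scene/side, combined w/ wrist handle pixels
E
```

```text
yel z 0.07118595829912655 (array([568.8, 180.1]), array([117. ,  28.7]), 62.7, 1104)
top 0.07111300675091446 (array([496.3, 216.8]), array([134.3, 191.4]), 62.73, 3114)
bright [255. 149.] 1466 [0.0053 0.0072 0.0415] (array([486.5, 222.5]), array([116.6, 143.7]), 62.77, 1466)
bright [240. 142.] 87 [0.016  0.0201 0.0213] (array([445.5, 209.8]), array([12.2, 20.2]), 69.02, 87)
bright [268. 182.] 49 [0.0174 0.0185 0.0192] (array([529.5, 233.7]), array([12.7, 12.4]), 61.11, 49)
bright [248. 206.] 765 [0.0399 0.041  0.0421] (array([553.6, 188.2]), array([116.3,  22.1]), 62.87, 765)
```

Call:
apply_moves:
  plan: [-10, -29, 3, 0, -11, -29, 3, 0, -11, -30, 3, 0, -11, -29, 3, 0, -11, -29, 3, 0, -11, -30, 3, 0, -11, -29, 3, 0, -11, -29, 3, 0, -11, -30, 3, 0, -11, -29, 3, 0, -11, -29, 3, 0, -11, -30, 3, 0, -11, -29, 3, 0, -10, -29, 3, 0]

```text
time_s: 3.25
ee_pos: [0.4974, -0.219, 0.2574]
eef_rot: [3.141, -0.0, 2.802]
force: [0.5, 0.7, -0.5]
grip_width: 0.0938
grip_force: 0.0
```

Call:
apply_moves:
  plan: [0, 0, 0, 0.14, 0, 0, 0, 0.14, 0, 0, 0, 0.14, 0, 0, 0, 0.14, 0, 0, 0, 0.14, 0, 0, 0, 0.14, 0, 0, 0, 0.14, 0, 0, 0, 0.14, 0, 0, 0, 0.14, 0, 0, 0, 0.14, 0, 0, 0, 0.14, 0, 0, 0, 0.14, 0, 0, 0, 0.14, 0, 0, 0, 0.14, 0, 0, 0, 0.14, 0, 0, 0, 0.14, 0, 0, 0, 0.04, 0, 0, 0, 0, 0, 0, 0, 0]

```text
time_s: 5.15
ee_pos: [0.4975, -0.2181, 0.2576]
eef_rot: [-3.141, 0.0, 0.523]
force: [0.5, 0.2, -0.2]
grip_width: 0.0943
grip_force: 0.0
```

```bash
python3 - <<'E'
from h import *
import pickle
c=camera("wrist");pickle.dump(c,open("w2.pkl","wb"));save(c,"w2");o=monitor.get_obs();print(o["ee_pos"],o["eef_rot"],o["force"],o["qpos"])
W=cloud(c);z=W[...,2];near=(np.hypot(W[...,0]-.497,W[...,1]+.218)<.13)
hsv=cv2.cvtColor(c["image"],cv2.COLOR_RGB2HSV);green=(hsv[...,0]>65)&(hsv[...,0]<90)&(hsv[...,1]>150)
for n,m in(("handle",near&(z>.028)&(z<.045)),("plate",near&~green&(z<.012))):
    nn,l,st,_=cv2.connectedComponentsWithStats(m.astype(np.uint8));i=1+np.argmax(st[1:,4]);p=W[l==i]
    r=cv2.minAreaRect((p[:,:2]*1000).astype(np.float32));print(n,r,np.median(p[:,2]),len(p))
E
```

```text
[ 0.49752302 -0.21828003  0.25766692] [-3.14142531e+00  4.76142151e-05  5.23004374e-01] [-0.31246942  0.37835158 -0.36457811] [-4.80889591e-01  2.37576744e-01  1.41988963e+00  4.98869110e-05
  1.48429302e+00  5.66898052e-01]
handle ((496.0547180175781, -218.29281616210938), (11.588022232055664, 57.68809127807617), 29.896669387817383) 0.034088647433212396 295
plate ((495.16064453125, -219.7396240234375), (166.7994842529297, 113.2058334350586), 29.606447219848633) 0.004160852880088569 6006
```

View pics/w2.png

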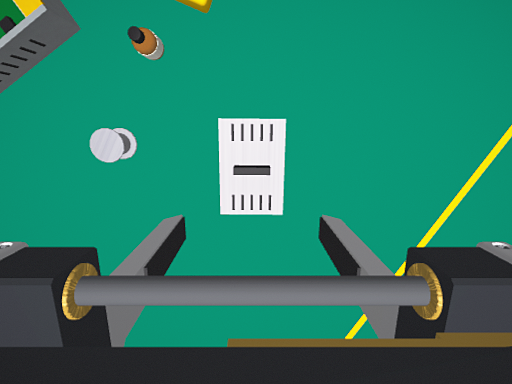

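The wrist view shows the panel square to the tool, with the rib at (252,170) running along the closing axis. The tool can't be tilted directly. So I'll grip the rib across its 60 mm ends, which lets the panel pivot about the closing axis, and use the narrow rim to tilt it.

Call:
apply_moves:
  plan: [-1.5, 0, 20, 0.004, 0, 0, 25, 0, 0, 0, 25, 0, 0, 0, 25, 0, 0, 0, 25, 0, 0, 0, 25, 0, 0, 0, 25, 0, 0, 0, 20, 0, 0, 0, 18, 0, 0, 0, 15, 0, 0, 0, 10, 0, 0, 0, 8, 0, 0, 0, 5, 0, 0, 0, 1.5, 0, 0, 0, 0, 0]
  hand: 1

```text
time_s: 6.7
ee_pos: [0.4963, -0.2197, 0.0105]
eef_rot: [3.141, -0.0, 0.517]
force: [-0.8, 0.1, 0.3]
grip_width: 0.0942
grip_force: 0.0
```

Call:
apply_moves:
  plan: [0, 0, 0, 0, 0, 0, 0, 0, 0, 0, 0, 0, 0, 0, 0, 0, 0, 0, 0, 0, 0, 0, 0, 0, 0, 0, 0, 0, 0, 0, 0, 0]
  hand: -1
  squeeze: 15

```text
time_s: 7.5
ee_pos: [0.4961, -0.2196, 0.0102]
eef_rot: [-3.142, 0.0, 0.517]
force: [-0.4, 0.1, -0.3]
grip_width: 0.033
grip_force: 0.0
```

```bash
python3 - <<'E'
from h import *
o=monitor.get_obs();print(o["grip_width"],o["grip_force"],o["force"])
c=camera("side");im=c["image"];W=cloud(c)
s=camera("scene")["image"]
cv2.imwrite("pics/g.png",np.hstack([cv2.resize(im[190:330,215:365],(400,373)),cv2.resize(s[170:310,120:270],(400,373))])[:,:,::-1])
o=monitor.get_obs();print(o["grip_width"],o["grip_force"],o["time_s"])
E
```

```text
0.03304690816074182 0.0 [-0.40371018  0.11817912 -0.34143531]
0.025496272230626976 0.0 7.6
```

View pics/g.png

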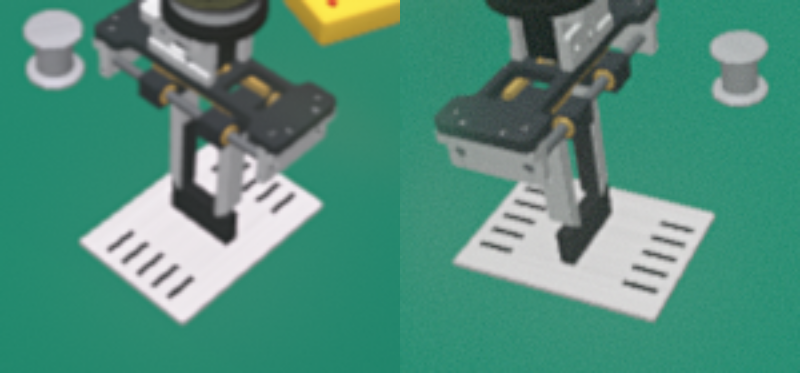

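```bash
python3 - <<'E'
from h import *
a=np.radians(29.8);ux=np.array([np.cos(a),np.sin(a)]);uy=np.array([-np.sin(a),np.cos(a)])
for n in("side","scene"):
    c=camera(n);W=cloud(c);q=W[...,:2]-np.array([.4960,-.2185]);X=q@ux*1000;Y=q@uy*1000;Z=W[...,2]*1000
    for lo in range(6,90,6):
        m=(abs(X)<40)&(abs(Y)<60)&(Z>=lo)&(Z<lo+6)
        if m.sum(): print(n,lo,m.sum(),"X",np.percentile(X[m],[2,50,98]).round(),"Y",np.percentile(Y[m],[2,25,50,75,98]).round())
o=monitor.get_obs();print(o["grip_width"],o["grip_force"],o["force"],o["ee_pos"])
E
```

```text
side 6 208 X [-39.  -7.  38.] Y [-52. -31. -13.  17.  50.]
side 12 55 X [-8. -6.  6.] Y [-29. -21.  -7.  12.  29.]
side 18 49 X [-8. -6.  3.] Y [-29. -18.  -2.  14.  29.]
side 24 49 X [-7. -6.  1.] Y [-30. -22.  -4.  11.  28.]
side 30 81 X [-8. -3.  6.] Y [-29. -21.  -2.   8.  29.]
side 36 29 X [-12.  -5.   4.] Y [-29. -11.   0.  13.  15.]
side 42 32 X [-12.  -8.   7.] Y [-25. -19.  12.  13.  21.]
side 48 39 X [-12.  -8.   7.] Y [-26. -25.  11.  13.  23.]
side 54 39 X [-12.  -9.   6.] Y [-26. -24. -16.  14.  24.]
side 60 40 X [-12.  -8.   5.] Y [-26. -24.  12.  13.  24.]
side 66 43 X [-12.  -7.   5.] Y [-27. -25.  12.  13.  22.]
side 72 38 X [-12.  -9.   5.] Y [-26. -25. -17.  13.  24.]
side 78 45 X [-12.  -7.   7.] Y [-27. -25.   9.  13.  22.]
side 84 44 X [-11.  -7.   7.] Y [-27. -25. -19.  12.  24.]
scene 6 51 X [-4.  8.  9.] Y [-31. -26. -11.   7.  29.]
scene 12 46 X [-1.  8.  9.] Y [-31. -28.  -8.   8.  26.]
scene 18 48 X [-4.  7.  8.] Y [-32. -29. -14.   6.  26.]
scene 24 54 X [-3.  8.  8.] Y [-31. -28.  -8.  11.  28.]
scene 30 92 X [-4.  4.  9.] Y [-30. -24. -16.   5.  27.]
scene 36 24 X [-5.  8. 11.] Y [-18.   8.   9.  10.  12.]
scene 42 42 X [-7.  7. 11.] Y [-25. -22.   8.  10.  19.]
scene 48 49 X [-6.  6. 11.] Y [-26. -24. -20.   9.  20.]
scene 54 49 X [-6.  5. 11.] Y [-25. -24. -18.   9.  14.]
scene 60 53 X [-7.  6. 11.] Y [-25. -24. -15.   9.  18.]
scene 66 53 X [-6.  5. 11.] Y [-25. -24. -17.   9.  20.]
scene 72 52 X [-6.  7. 11.] Y [-25. -24.   8.  10.  19.]
scene 78 48 X [-4.  7. 11.] Y [-25. -24.   9.  10.  18.]
scene 84 51 X [-5.  7. 12.] Y [-26. -23.   8.  10.  20.]
0.017265234453876597 0.0 [-0.81416771  0.0265774  -0.30396468] [ 0.4961335  -0.21961557  0.01022547]
```

```bash
python3 - <<'E'
from h import *
import pickle
from scipy.spatial.transform import Rotation as Ro
c=pickle.load(open("w2.pkl","rb"));W=cloud(c)
T=Ro.from_euler("xyz",[np.pi,0,.523]).as_matrix();L=((W-np.array([.4975,-.2183,.2577]))@T)*1000
m=(abs(L[...,1])<75)&(abs(L[...,0])<40)&(L[...,2]>-90)&(L[...,2]<30)
for lo in range(-90,30,6):
    k=m&(L[...,2]>=lo)&(L[...,2]<lo+6)
    if k.sum()>3: print(lo,k.sum(),"x",np.percentile(L[k][:,0],[2,50,98]).round(),"y",np.percentile(L[k][:,1],[2,30,70,98]).round())
print(L[215,183],L[225,170],L[216,325])
o=monitor.get_obs();print(o["grip_width"],o["grip_force"])
c=camera("wrist");save(c,"w3");print(monitor.get_obs()["grip_width"])
E
```

```text
-90 488 x [-1.  8.  9.] y [-58. -48.  48.  59.]
-84 488 x [-5.  8.  9.] y [-58. -47.  48.  58.]
-78 464 x [-8.  7.  9.] y [-58. -47.  47.  58.]
-72 423 x [-8.  7.  9.] y [-57. -47.  47.  58.]
-66 363 x [-8.  7.  9.] y [-58. -47.  47.  58.]
-60 330 x [-8.  7.  9.] y [-57. -47.  47.  58.]
-54 309 x [-8.  7.  9.] y [-58. -47.  47.  58.]
-48 275 x [-8.  7.  9.] y [-57. -47.  47.  58.]
-42 238 x [-8.  7.  9.] y [-58. -47.  47.  58.]
-36 208 x [-8.  7.  9.] y [-56. -47.  47.  57.]
-30 110 x [-8.  4.  9.] y [-52. -47.  47.  52.]
[ -87.32152385 -122.92005535  257.69042791] [  8.5054444  -50.56125863 -45.76686417] [  8.8413957   50.34825217 -29.55649767]
0.017265234453876597 0.0
0.013662223326989102
```

View pics/w3.png

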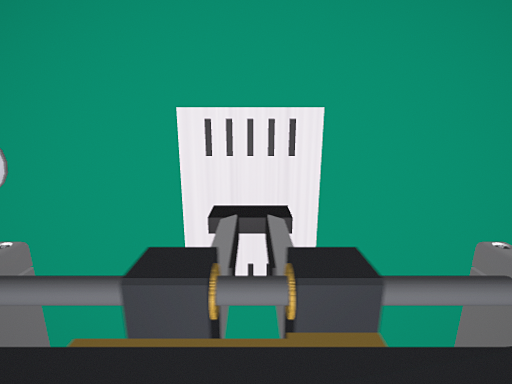

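Call:
apply_moves:
  plan: [0, 0, -5, 0, 0, 0, -15, 0, 0, 0, -20, 0, 0, 0, -20, 0, 0, 0, 0, 0, 0, 0, 0, 0]

```text
time_s: 8.35
ee_pos: [0.4961, -0.2196, 0.0701]
eef_rot: [3.141, -0.0, 0.517]
force: [-0.4, 0.4, -0.8]
grip_width: 0.0004
grip_force: 0.0
```

```bash
cat > tip.py <<'E'
from h import *
from scipy.spatial.transform import Rotation as Ro
def tips(names=("wrist","side","scene")):
    o=monitor.get_obs();print("w",o["grip_width"],"gf",o["grip_force"],"F",o["force"],"p",o["ee_pos"],"t",o["time_s"])
    T=Ro.from_euler("xyz",o["eef_rot"]).as_matrix()
    for n in names:
        c=camera(n);save(c,n+"_tip");L=((cloud(c)-o["ee_pos"])@T)*1000
        m=(abs(L[...,1])<75)&(abs(L[...,0])<30)
        for lo in range(-60,72,6):
            k=m&(L[...,2]>=lo)&(L[...,2]<lo+6)
            if k.sum()>3: print(n,lo,k.sum(),"x",np.percentile(L[k][:,0],[2,50,98]).round(),"y",np.percentile(L[k][:,1],[2,30,70,98]).round())
E
python3 -c "
from tip import *
tips()"
```

```text
w 0.0003834378109813872 gf 0.0 F [-0.38210004  0.36678996 -0.80102438] p [ 0.49611801 -0.21958875  0.07010957] t 8.35
wrist -60 162 x [7. 9. 9.] y [-11.  -5.   5.  12.]
wrist -54 150 x [7. 9. 9.] y [-11.  -4.   6.  12.]
wrist -48 131 x [7. 9. 9.] y [-11.  -4.   5.  12.]
wrist -42 119 x [7. 9. 9.] y [-11.  -5.   5.  12.]
wrist -36 87 x [7. 9. 9.] y [-10.  -3.   4.  11.]
wrist -30 32 x [7. 9. 9.] y [-5. -2.  2.  6.]
wrist 30 469 x [-6.  0.  6.] y [-30. -12.  12.  28.]
wrist 36 474 x [-6.  2.  6.] y [-30. -13.  10.  28.]
wrist 42 90 x [6. 6. 6.] y [-30. -15.  10.  27.]
wrist 48 104 x [6. 6. 6.] y [-29. -13.  11.  27.]
wrist 54 79 x [6. 6. 6.] y [-30. -13.  11.  28.]
wrist 60 2575 x [-28.   8.  29.] y [-54. -29.  26.  52.]
wrist 66 4041 x [-29.   5.  29.] y [-74. -46.  48.  74.]
side -60 31 x [-11.  -9.   6.] y [-12.   1.  11.  12.]
side -54 44 x [-11.  -9.   7.] y [-12.  -3.  11.  13.]
side -48 34 x [-11.  -9.   8.] y [-12.  -3.  11.  12.]
side -42 34 x [-12.  -9.   6.] y [-12.  -2.  11.  12.]
side -36 14 x [-12. -10.  -9.] y [-8. -3.  4.  8.]
side -30 7 x [-11.  -9.  -8.] y [-9. -3. -1
[... 358 characters left out ...]
2.  56.  74.]
scene -60 44 x [-7.  9. 12.] y [-12.   2.  12.  14.]
scene -54 43 x [-7.  9. 11.] y [-10.   5.  13.  14.]
scene -48 43 x [-7.  9. 12.] y [-11.   3.  13.  14.]
scene -42 39 x [-7. 10. 11.] y [-10.   4.  13.  14.]
scene -36 30 x [-4. 10. 12.] y [-10.  -3.  10.  13.]
scene -30 7 x [ 9. 10. 11.] y [-4. -3.  3.  7.]
scene 30 14 x [-3.  1.  9.] y [-25.  -4.  13.  27.]
scene 36 151 x [-4.  4.  9.] y [-30. -10.  16.  29.]
scene 42 55 x [-2.  8.  9.] y [-28.  -8.  24.  30.]
scene 48 43 x [-2.  8.  9.] y [-28.   1.  25.  29.]
scene 54 49 x [-3.  8.  9.] y [-28.  -8.  23.  30.]
scene 60 163 x [-29.   8.  29.] y [-48.  -4.  30.  53.]
scene 66 1067 x [-29.   7.  29.] y [-72. -10.  49.  73.]
```

The reported TCP lies about 26 mm below the fingertips that all three cameras see, so the fingers closed just above the rib and touched nothing. I'll reopen, go 26 mm lower and watch the force.

Call:
apply_moves:
  plan: [0, 1, 0, 0, 0, 0, 0, 0, 0, 0, 0, 0, 0, 0, 0, 0, 0, 0, 0, 0, 0, 0, 0, 0, 0, 0, 0, 0, 0, 0, 0, 0, 0, 0, 0, 0, 0, 0, 0, 0, 0, 0, 0, 0, 0, 0, 15, 0, 0, 0, 20, 0, 0, 0, 15, 0, 0, 0, 10, 0, 0, 0, 0, 0]
  hand: 1

```text
time_s: 10.1
ee_pos: [0.4961, -0.2202, 0.0092]
eef_rot: [-3.14, 0.001, 0.517]
force: [-0.1, -0.3, 0.4]
grip_width: 0.0936
grip_force: 0.0
```

Call:
apply_moves:
  plan: [0, 0, 6, 0, 0, 0, 6, 0, 0, 0, 5, 0, 0, 0, 4, 0, 0, 0, 3, 0, 0, 0, 0, 0]

```text
time_s: 10.7
ee_pos: [0.4965, -0.2204, -0.0141]
eef_rot: [-3.141, 0.0, 0.517]
force: [-0.1, 0.7, 0.7]
grip_width: 0.0942
grip_force: 0.0
```

```bash
python3 -c "
from tip import *
tips(('wrist','side'))"
```

```text
w 0.09421443276885866 gf 0.0 F [-0.08292264  0.70553739  0.66200313] p [ 0.49649589 -0.22039314 -0.01411751] t 10.7
wrist -60 337 x [-8.  7.  9.] y [-58. -47.  48.  58.]
wrist -54 1524 x [-5.  1.  9.] y [-53. -16.  14.  54.]
wrist -48 1088 x [-6.  4.  9.] y [-54. -19.  13.  55.]
wrist -42 559 x [-7.  6.  9.] y [-56. -23.  19.  57.]
wrist -36 477 x [-7.  6.  9.] y [-55. -21.  19.  55.]
wrist -30 353 x [-8.  6.  9.] y [-49. -19.  15.  49.]
wrist -24 5941 x [-29.  10.  29.] y [-54. -23.  27.  51.]
wrist -18 4463 x [-29.  13.  29.] y [-74. -42.  45.  74.]
side -60 40 x [-11.  -7.   6.] y [-57. -49.  58.  59.]
side -54 130 x [-11.  -1.   6.] y [-52. -19.  13.  59.]
side -48 122 x [-11.  -4.   8.] y [-55. -15.  19.  58.]
side -42 88 x [-11.  -6.   6.] y [-52. -15.  28.  59.]
side -36 81 x [-10.  -5.   6.] y [-56. -27.  11.  52.]
side -30 53 x [-9. -5.  6.] y [-52. -18.  12.  28.]
side -24 493 x [-29. -12.  29.] y [-56. -25.  24.  52.]
side -18 535 x [-29.  -9.  28.] y [-73.  -4.  60.  74.]
side -12 14 x [-25. -15.  18.] y [-70. -65.  64.  74.]
```

Call:
apply_moves:
  plan: [0, 0, 1.5, 0, 0, 0, 0, 0, 0, 0, 0, 0, 0, 0, 0, 0, 0, 0, 0, 0, 0, 0, 0, 0, 0, 0, 0, 0, 0, 0, 0, 0]
  hand: -1
  squeeze: 15

```text
time_s: 11.6
ee_pos: [0.4965, -0.2203, -0.0152]
eef_rot: [-3.141, 0.0, 0.517]
force: [-1.2, 3.6, 3.0]
grip_width: 0.0599
grip_force: 15.0
```

Call:
apply_moves:
  plan: [0, 0, -2, 0, 0, 0, -3, 0, 0, 0, -5, 0, 0, 0, -10, 0, 0, 0, -15, 0, 0, 0, -20, 0, 0, 0, -20, 0, 0, 0, -20, 0, 0, 0, -20, 0, 0, 0, -15, 0, 0, 0, 0, 0, 0, 0, 0, 0]
  squeeze: 25

```text
time_s: 12.8
ee_pos: [0.4966, -0.2204, 0.1147]
eef_rot: [3.141, -0.0, 0.517]
force: [0.1, -0.1, -3.7]
grip_width: 0.06
grip_force: 25.0
```

```bash
cat > pan.py <<'E'
from h import *
from scipy.spatial.transform import Rotation as Ro
O=np.array([.4896,.2204]);A=np.radians(-27.27)
def plate(n="wrist",lohi=(-24,12)):
    """fit plane to the white plate in the tool frame"""
    o=monitor.get_obs();T=Ro.from_euler("xyz",o["eef_rot"]).as_matrix()
    c=camera(n);W=cloud(c);L=((W-o["ee_pos"])@T)*1000
    h=cv2.cvtColor(c["image"],cv2.COLOR_RGB2HSV)
    k=(h[...,1]<40)&(h[...,2]>150)&(abs(L[...,0])<95)&(abs(L[...,1])<60)&(L[...,2]>lohi[0]-15)&(L[...,2]<lohi[1]+15)
    k=cv2.erode(k.astype(np.uint8),np.ones((3,3)))>0
    p=L[k]
    if len(p)<50: print(n,"few",len(p));return
    for _ in range(3):
        B=np.c_[p[:,:2],np.ones(len(p))];s=np.linalg.lstsq(B,p[:,2],rcond=None)[0];r=p[:,2]-B@s;p=p[abs(r)<3]
    print(n,"slope x,y",s[:2].round(4),"z at centre (tool, mm)",s[2].round(1),"n",len(p),"x",np.percentile(p[:,0],[0.5,99.5]).round(1),"y",np.percentile(p[:,1],[0.5,99.5]).round(1),"top world z",round(o["ee_pos"][2]*1000-s[2],1))
def st():
    o=monitor.get_obs();q=o["ee_pos"][:2]-O
    print("t",o["time_s"],"case xy mm",np.round(1000*np.array([q@[np.cos(A),np.sin(A)],q@[-np.sin(A),np.cos(A)]]),1),"z",o["ee_pos"][2].round(4),"rpy",o["eef_rot"].round(4),"F",o["force"].round(2),"grip",o["grip_width"].round(4),o["grip_force"])
E
python3 -c "
from pan import *
st();plate();plate('side');plate('scene');st()"
```

```text
Traceback (most recent call last):
  File "pan.py", line 18, in st
    print("t",o["time_s"],"case xy mm",np.round(1000*np.array([q@[np.cos(A),np.sin(A)],q@[-np.sin(A),np.cos(A)]]),1),"z",o["ee_pos"][2].round(4),"rpy",o["eef_rot"].round(4),"F",o["force"].round(2),"grip",o["grip_width"].round(4),o["grip_force"])
                                                                                                                                                                                                            ^^^^^^^^^^^^^^^^^^^^^
AttributeError: 'float' object has no attribute 'round'
```

```bash
sed -i 's/o\["grip_width"\].round(4)/round(o["grip_width"],4)/' pan.py
python3 -c "
from pan import *
st();plate();plate('side');plate('scene');st()"
```

```text
t 12.8 case xy mm [ 208.2 -388.7] z 0.1147 rpy [ 3.1413e+00 -2.0000e-04  5.1680e-01] F [ 0.08 -0.1  -3.67] grip 0.06 24.99911069869995
wrist slope x,y [ 0.0003 -0.0011] z at centre (tool, mm) -19.4 n 18689 x [-80.2  81. ] y [-53.2  54.1] top world z 134.1
side slope x,y [ 0.0013 -0.0005] z at centre (tool, mm) -19.8 n 1641 x [-81.2  76.8] y [-51.2  53.8] top world z 133.9
scene slope x,y [ 0.0005 -0.0023] z at centre (tool, mm) -18.4 n 1727 x [-75.5  81.6] y [-50.2  55. ] top world z 132.3
t 12.95 case xy mm [ 207.8 -388.7] z 0.1138 rpy [-3.1403e+00  9.0000e-04  5.1680e-01] F [ 0.11  0.27 -3.32] grip 0.0598 24.999129474163055
```

Call:
apply_moves:
  plan: [5, -9.4, 0, 0, 10, -18.7, 0, 0, 12.6, -24.2, 0, 0, 12.6, -24.2, 0, 0, 12.6, -24.2, 0, 0, 12.6, -24.2, 0, 0, 12.6, -24.2, 0, 0, 12.6, -24.2, 0, 0, 12.6, -24.2, 0, 0, 12.6, -24.2, 0, 0, 12.6, -24.2, 0, 0, 12.6, -24.2, 0, 0, 12.6, -24.2, 0, 0, 12.6, -24.2, 0, 0, 12.6, -24.2, 0, 0, 12.6, -24.2, 0, 0, 10, -18.7, 0, 0, 5, -9.4, 0, 0, 0, 0, 0, 0]

```text
time_s: 14.85
ee_pos: [0.4804, 0.2259, 0.1144]
eef_rot: [-3.141, 0.001, 0.518]
force: [0.2, 0.4, -2.3]
grip_width: 0.0598
grip_force: 25.0
```

Call:
apply_moves:
  plan: [0, 0, 0, -0.05, 0, 0, 0, -0.1, 0, 0, 0, -0.14, 0, 0, 0, -0.14, 0, 0, 0, -0.14, 0, 0, 0, -0.14, 0, 0, 0, -0.14, 0, 0, 0, -0.14, 0, 0, 0, -0.14, 0, 0, 0, -0.14, 0, 0, 0, -0.14, 0, 0, 0, -0.14, 0, 0, 0, -0.14, 0, 0, 0, -0.14, 0, 0, 0, -0.14, 0, 0, 0, -0.11, 0, 0, 0, -0.069, 0, 0, 0, 0, 0, 0, 0, 0]

```text
time_s: 16.75
ee_pos: [0.4809, 0.2242, 0.1147]
eef_rot: [-3.141, -0.0, 2.663]
force: [-0.1, -0.8, -2.5]
grip_width: 0.0597
grip_force: 25.0
```

```bash
python3 -c "
from pan import *
st();plate();st()"
```

```text
t 16.75 case xy mm [-9.5 -0.6] z 0.1147 rpy [-3.1414e+00 -1.0000e-04  2.6628e+00] F [-0.07 -0.76 -2.51] grip 0.0597 24.99906152486801
wrist slope x,y [-0.      0.0001] z at centre (tool, mm) -19.4 n 18636 x [-79.3  81.8] y [-54.9  52.4] top world z 134.1
t 16.8 case xy mm [-9.6 -0.4] z 0.1147 rpy [-3.1415 -0.      2.6632] F [ 0.11 -0.33 -2.74] grip 0.0599 24.999124109745026
```

Call:
apply_moves:
  plan: [2, 1, 5, -0.003, 0, 0, 10, 0, 0, 0, 12, 0, 0, 0, 10, 0, 0, 0, 6, 0, 0, 0, 5, 0, 0, 0, 3, 0, 0, 0, 2, 0, 0, 0, 0, 0, 0, 0, 0, 0]
  squeeze: 15

```text
time_s: 17.8
ee_pos: [0.4797, 0.2268, 0.062]
eef_rot: [3.141, 0.0, 2.669]
force: [-0.5, 0.8, -2.1]
grip_width: 0.0599
grip_force: 15.0
```

```bash
python3 - <<'E'
from pan import *
st();plate()
ims=[]
for n,(a,b,c,d) in(("scene",(270,110,400,210)),("side",(190,90,320,190))):
    k=camera(n);ims.append(cv2.resize(k["image"][b:d,a:c],(400,308),interpolation=cv2.INTER_CUBIC))
cv2.imwrite("pics/pre.png",np.hstack(ims)[:,:,::-1])
E
```

```text
t 17.8 case xy mm [-11.7   1.1] z 0.062 rpy [3.1413e+00 2.0000e-04 2.6687e+00] F [-0.48  0.75 -2.13] grip 0.0599 14.999250322580338
wrist slope x,y [0.0002 0.    ] z at centre (tool, mm) -19.5 n 18812 x [-79.2  81.8] y [-55.2  52.8] top world z 81.4
```

View pics/pre.png

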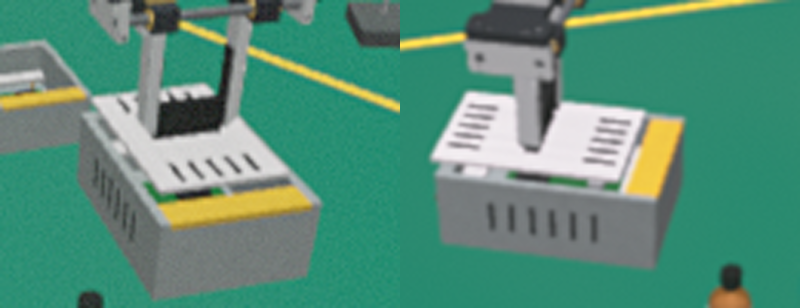

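The crop shows the panel level over the case. Its near end stops just short of the yellow rim and its far end is over the narrow rim. Now I'll lower it onto the narrow rim so it tilts.

Call:
apply_moves:
  plan: [0, 0, 2, 0, 0, 0, 2, 0, 0, 0, 1, 0, 0, 0, 1, 0, 0, 0, 0.5, 0, 0, 0, 0.5, 0, 0, 0, 0.5, 0, 0, 0, 0, 0]

```text
time_s: 18.75
ee_pos: [0.4799, 0.2267, 0.0545]
eef_rot: [3.141, 0.001, 2.669]
force: [1.2, -1.9, 1.1]
grip_width: 0.0601
grip_force: 15.0
```

Call:
apply_moves:
  plan: [0, 0, 0.5, 0, 0, 0, 0.5, 0, 0, 0, 0.5, 0, 0, 0, 0.5, 0, 0, 0, 0, 0]

```text
time_s: 19.25
ee_pos: [0.4796, 0.2267, 0.0522]
eef_rot: [3.142, -0.0, 2.669]
force: [2.7, -0.3, -0.3]
grip_width: 0.06
grip_force: 15.0
```

```bash
python3 -c "
from pan import *
st();plate();st()"
```

```text
t 19.25 case xy mm [-11.8   1.1] z 0.0522 rpy [ 3.1415 -0.      2.6687] F [ 2.66 -0.33 -0.29] grip 0.06 15.000055432319641
wrist slope x,y [-0.0564  0.0009] z at centre (tool, mm) -19.4 n 18686 x [-78.1  82.7] y [-55.2  52.8] top world z 71.6
t 19.3 case xy mm [-11.8   1.1] z 0.0522 rpy [ 3.1415 -0.      2.6687] F [ 1.89 -1.03 -0.8 ] grip 0.0598 15.000021904706955
```

Contact with the rim is about 2–3 N, and the panel is pivoting with its wide-rim end down (0.056 rad so far). I'll keep lowering.

Call:
apply_moves:
  plan: [0, 0, 0.5, 0, 0, 0, 0.5, 0, 0, 0, 0.5, 0, 0, 0, 0.5, 0, 0, 0, 0.5, 0, 0, 0, 0.5, 0, 0, 0, 0.5, 0, 0, 0, 0.5, 0, 0, 0, 0.5, 0, 0, 0, 0.5, 0, 0, 0, 0.5, 0, 0, 0, 0.5, 0, 0, 0, 0, 0, 0, 0, 0, 0]

```text
time_s: 20.7
ee_pos: [0.4795, 0.2267, 0.0462]
eef_rot: [-3.142, -0.0, 2.669]
force: [2.2, -0.5, 0.3]
grip_width: 0.0598
grip_force: 15.0
```

```bash
python3 -c "
from pan import *
st();plate();st()"
```

```text
t 20.7 case xy mm [-11.8   1. ] z 0.0462 rpy [-3.1415e+00 -2.0000e-04  2.6688e+00] F [ 2.19 -0.49  0.34] grip 0.0598 14.999966472387314
wrist slope x,y [-0.1552  0.0006] z at centre (tool, mm) -19.1 n 17878 x [-42.9  83.3] y [-55.2  52.9] top world z 65.3
t 20.75 case xy mm [-11.9   1. ] z 0.0462 rpy [-3.1415e+00 -1.0000e-04  2.6688e+00] F [ 2.92 -1.45 -0.11] grip 0.0601 15.0000661611557
```

The tilt is 0.155 rad. I'll tighten the grip and tuck the low end under the yellow rim by 25 mm along case +x, which is tool −x.

Call:
apply_moves:
  plan: [0, 0, -0.5, 0, -1, 0, 0, 0, -1, 0, 0, 0, -2, 0, 0, 0, -2, 0, 0, 0, -2, 0, 0, 0, -2, 0, 0, 0, -2, 0, 0, 0, -2, 0, 0, 0, -2, 0, 0, 0, -2, 0, 0, 0, -2, 0, 0, 0, -2, 0, 0, 0, 0, 0, 0, 0]
  squeeze: 25

```text
time_s: 22.15
ee_pos: [0.4994, 0.2166, 0.0467]
eef_rot: [3.142, 0.0, 2.669]
force: [-0.1, 0.1, -3.9]
grip_width: 0.0599
grip_force: 25.0
```

```bash
python3 - <<'E'
from pan import *
st();plate()
ims=[]
for n,(a,b,c,d) in(("scene",(270,110,400,210)),("side",(190,90,320,190))):
    k=camera(n);ims.append(cv2.resize(k["image"][b:d,a:c],(400,308),interpolation=cv2.INTER_CUBIC))
cv2.imwrite("pics/tuck.png",np.hstack(ims)[:,:,::-1])
# visible plate extents in the case frame, all cameras
u=np.array([np.cos(A),np.sin(A)]);v=np.array([-u[1],u[0]])
for n in("wrist","scene","side"):
    c=camera(n);W=cloud(c);h=cv2.cvtColor(c["image"],cv2.COLOR_RGB2HSV);q=W[...,:2]-O;X=q@u*1000;Y=q@v*1000;Z=W[...,2]*1000
    k=(h[...,1]<40)&(h[...,2]>150)&(abs(X)<100)&(abs(Y)<62)&(Z>50)&(Z<85)
    x=X[k];print(n,k.sum(),"x",np.percentile(x,[.3,99.7]).round(1),"y",np.percentile(Y[k],[.3,99.7]).round(1),"z at -x end",np.median(Z[k][x<np.percentile(x,5)]).round(1))
    e=(Z>66)&(abs(X)<110)&(abs(Y)<75)&(Z<76);g=e&(h[...,1]>150)&(h[...,0]<35)&(h[...,0]>18);print("   yellow x",np.percentile(X[g],[1,99]).round(1),"y",np.percentile(Y[g],[1,99]).round(1))
E
```

```text
t 22.15 case xy mm [10.5  1.1] z 0.0467 rpy [3.1416e+00 1.0000e-04 2.6686e+00] F [-0.06  0.08 -3.94] grip 0.0599 24.999413788318634
wrist slope x,y [-0.1494  0.0005] z at centre (tool, mm) -19.2 n 17115 x [-42.6  83.3] y [-55.1  52.9] top world z 66.0
wrist 25483 x [-87.4  54.8] y [-61.7  61.7] z at -x end 71.1
   yellow x [ 74.7 102.4] y [-56.5  57.2]
scene 938 x [-81.1  92.4] y [-61.9  57.7] z at -x end 75.4
   yellow x [ 76.7 105.6] y [-53.2  58.2]
side 1217 x [-87.1  80.4] y [-61.7  61. ] z at -x end 71.9
   yellow x [ 76.9 103. ] y [-54.2  56.5]
```

View pics/tuck.png

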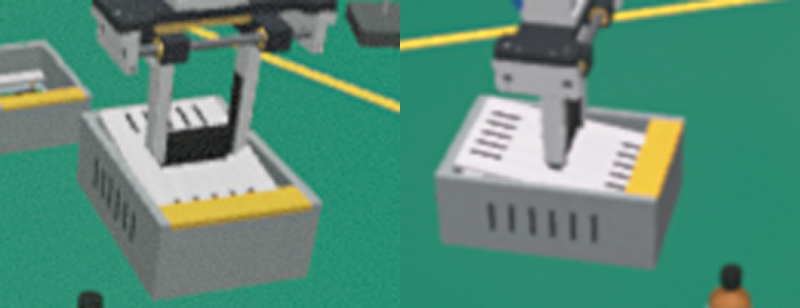

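The panel is tucked under the yellow rim and its other end is above the narrow rim. I'll go 1.7 mm further in and then lower until the tucked end feels the ledge.

Call:
apply_moves:
  plan: [-0.8, 0, 0, 0, -0.9, 0, 0, 0, 0, 0, 1, 0, 0, 0, 1, 0, 0, 0, 1, 0, 0, 0, 1, 0, 0, 0, 1, 0, 0, 0, 0.5, 0, 0, 0, 0.5, 0, 0, 0, 0, 0, 0, 0, 0, 0]
  squeeze: 12

```text
time_s: 23.55
ee_pos: [0.5007, 0.2159, 0.0408]
eef_rot: [3.142, 0.0, 2.669]
force: [-0.4, 0.1, -3.9]
grip_width: 0.0602
grip_force: 12.0
```

Call:
apply_moves:
  plan: [0, 0, 0.5, 0, 0, 0, 0.5, 0, 0, 0, 0.5, 0, 0, 0, 0.5, 0, 0, 0, 0.5, 0, 0, 0, 0, 0]

```text
time_s: 24.15
ee_pos: [0.5007, 0.2159, 0.0381]
eef_rot: [-3.141, -0.0, 2.669]
force: [-0.5, 0.2, -2.8]
grip_width: 0.0596
grip_force: 12.0
```

```bash
python3 -c "
from pan import *
st();plate();st()"
```

```text
t 24.15 case xy mm [11.9  1.1] z 0.0381 rpy [-3.1415e+00 -1.0000e-04  2.6688e+00] F [-0.53  0.21 -2.81] grip 0.0596 11.999665349721909
wrist slope x,y [-0.1512  0.0005] z at centre (tool, mm) -19.2 n 20365 x [-42.7  93.9] y [-55.4  54.4] top world z 57.3
t 24.2 case xy mm [11.9  1.1] z 0.0382 rpy [-3.1415e+00 -1.0000e-04  2.6688e+00] F [ 0.4   1.11 -2.65] grip 0.0601 11.99972614645958
```

Call:
apply_moves:
  plan: [0, 0, 0.5, 0, 0, 0, 0.5, 0, 0, 0, 0.5, 0, 0, 0, 0.5, 0, 0, 0, 0.5, 0, 0, 0, 0.5, 0, 0, 0, 0, 0]

```text
time_s: 24.9
ee_pos: [0.5008, 0.216, 0.0352]
eef_rot: [3.142, 0.0, 2.669]
force: [-1.7, 0.2, -1.7]
grip_width: 0.0597
grip_force: 12.0
```

```bash
python3 -c "
from pan import *
st();plate();st()"
```

```text
t 24.9 case xy mm [11.9  1.2] z 0.0352 rpy [3.1415e+00 1.0000e-04 2.6688e+00] F [-1.67  0.16 -1.72] grip 0.0597 11.999946981668472
wrist slope x,y [-0.1209  0.0007] z at centre (tool, mm) -19.2 n 18428 x [-76.3  84.2] y [-55.2  52.8] top world z 54.5
t 24.95 case xy mm [11.9  1.1] z 0.0352 rpy [3.1416 0.     2.6688] F [ 0.2   1.22 -0.64] grip 0.0599 11.999877691268921
```

The tucked end rests on the ledge at about 40.6 mm up, and the panel is levelling. I'll continue.

Call:
apply_moves:
  plan: [0, 0, 0.5, 0, 0, 0, 0.5, 0, 0, 0, 0.5, 0, 0, 0, 0.5, 0, 0, 0, 0.5, 0, 0, 0, 0.5, 0, 0, 0, 0.5, 0, 0, 0, 0.5, 0, 0, 0, 0.5, 0, 0, 0, 0.5, 0, 0, 0, 0.5, 0, 0, 0, 0.5, 0, 0, 0, 0.5, 0, 0, 0, 0.5, 0, 0, 0, 0.5, 0, 0, 0, 0.5, 0, 0, 0, 0, 0]

```text
time_s: 26.65
ee_pos: [0.5007, 0.2159, 0.0272]
eef_rot: [3.142, 0.0, 2.669]
force: [-0.4, 0.7, -1.5]
grip_width: 0.0604
grip_force: 12.0
```

```bash
python3 -c "
from pan import *
st();plate();st()"
```

```text
t 26.65 case xy mm [11.9  1.1] z 0.0272 rpy [3.1416 0.     2.6688] F [-0.42  0.73 -1.48] grip 0.0604 11.999867856502533
wrist slope x,y [-0.0191  0.0006] z at centre (tool, mm) -19.3 n 18465 x [-77.1  82.3] y [-55.2  52.9] top world z 46.5
t 26.7 case xy mm [11.9  1.1] z 0.0272 rpy [-3.1416 -0.      2.6688] F [-0.81  0.59 -1.24] grip 0.0598 11.99975073337555
```

Call:
apply_moves:
  plan: [0, 0, 0.4, 0, 0, 0, 0.4, 0, 0, 0, 0.4, 0, 0, 0, 0.3, 0, 0, 0, 0.3, 0, 0, 0, 0, 0]

```text
time_s: 27.3
ee_pos: [0.5007, 0.2159, 0.0256]
eef_rot: [3.142, 0.0, 2.669]
force: [-2.2, -0.0, 3.1]
grip_width: 0.0597
grip_force: 12.0
```

```bash
python3 -c "
from pan import *
st();plate();st()"
```

```text
t 27.3 case xy mm [11.9  1.1] z 0.0256 rpy [3.1416 0.     2.6688] F [-2.17 -0.01  3.11] grip 0.0597 12.000343948602676
wrist slope x,y [0.0013 0.0009] z at centre (tool, mm) -19.4 n 18806 x [-77.6  85.1] y [-55.2  52.9] top world z 45.0
t 27.35 case xy mm [11.9  1.1] z 0.0256 rpy [3.1415e+00 1.0000e-04 2.6688e+00] F [-2.92  0.21  3.93] grip 0.0601 12.00029656291008
```

The panel is level on both ledges. I'll ease the press and the grip a little, then slide back along case −x (tool +x).

Call:
apply_moves:
  plan: [0, 0, -0.15, 0, 0, 0, 0, 0, 0.5, 0, 0, 0, 0.6, 0, 0, 0, 0.6, 0, 0, 0, 0.6, 0, 0, 0, 0.6, 0, 0, 0, 0.6, 0, 0, 0, 0, 0, 0, 0]
  squeeze: 7

```text
time_s: 28.25
ee_pos: [0.4976, 0.2176, 0.0256]
eef_rot: [3.142, 0.0, 2.669]
force: [1.6, 0.5, 0.7]
grip_width: 0.06
grip_force: 7.0
```

```bash
python3 -c "
from pan import *
st();plate();st()"
```

```text
t 28.25 case xy mm [8.4 1.2] z 0.0256 rpy [3.1415 0.     2.6688] F [1.59 0.52 0.68] grip 0.06 7.000100389122963
wrist slope x,y [0.0004 0.0008] z at centre (tool, mm) -19.4 n 19161 x [-81.2  82.5] y [-55.3  52.9] top world z 45.0
t 28.3 case xy mm [8.4 1.1] z 0.0256 rpy [ 3.1415 -0.      2.6688] F [0.63 0.24 0.9 ] grip 0.0598 7.000030428171158
```

Call:
apply_moves:
  plan: [0.5, 0, 0, 0, 0.5, 0, 0, 0, 0.5, 0, 0, 0, 0.5, 0, 0, 0, 0.5, 0, 0, 0, 0.5, 0, 0, 0, 0.5, 0, 0, 0, 0.5, 0, 0, 0, 0.5, 0, 0, 0, 0.5, 0, 0, 0, 0.5, 0, 0, 0, 0.5, 0, 0, 0, 0, 0, 0, 0]

```text
time_s: 29.6
ee_pos: [0.4922, 0.2203, 0.0256]
eef_rot: [3.142, -0.0, 2.669]
force: [2.3, -0.3, 0.9]
grip_width: 0.0599
grip_force: 7.0
```

Call:
apply_moves:
  plan: [0.3, 0, 0, 0, 0.3, 0, 0, 0, 0.3, 0, 0, 0, 0, 0, 0, 0]

```text
time_s: 30.0
ee_pos: [0.4915, 0.2207, 0.0256]
eef_rot: [3.142, 0.0, 2.669]
force: [1.5, -0.8, 0.4]
grip_width: 0.0599
grip_force: 7.0
```

Call:
apply_moves:
  plan: [0.3, 0, 0, 0, 0.3, 0, 0, 0, 0.3, 0, 0, 0, 0, 0, 0, 0]

```text
time_s: 30.4
ee_pos: [0.4907, 0.2211, 0.0256]
eef_rot: [3.142, 0.0, 2.669]
force: [1.9, -1.2, 2.2]
grip_width: 0.0598
grip_force: 7.0
```

Call:
apply_moves:
  plan: [0.3, 0, 0, 0, 0.3, 0, 0, 0, 0, 0, 0, 0]

```text
time_s: 30.7
ee_pos: [0.4905, 0.2211, 0.0256]
eef_rot: [3.141, 0.001, 2.669]
force: [5.8, -3.1, -0.2]
grip_width: 0.0596
grip_force: 7.0
```

```bash
python3 -c "
from pan import *
st();plate();st()"
```

```text
t 30.7 case xy mm [0.4 1. ] z 0.0256 rpy [3.1415e+00 8.0000e-04 2.6686e+00] F [ 5.79 -3.09 -0.15] grip 0.0596 6.999977454543114
wrist slope x,y [-0.007   0.0008] z at centre (tool, mm) -19.1 n 17724 x [-91.2  75.5] y [-55.3  53. ] top world z 44.7
t 30.75 case xy mm [0.4 1. ] z 0.0256 rpy [3.1415e+00 7.0000e-04 2.6686e+00] F [ 5.24 -3.08 -0.12] grip 0.0595 6.999980807304382
```

The force rose to about 6.5 N against the end wall with the panel at x≈0. I'll relax it, let go, and rise.

Call:
apply_moves:
  plan: [-0.3, 0, 0, 0, 0, 0, 0, 0]
  squeeze: 4

```text
time_s: 30.95
ee_pos: [0.4905, 0.2211, 0.0257]
eef_rot: [-3.142, 0.0, 2.669]
force: [2.6, -2.2, 0.9]
grip_width: 0.0601
grip_force: 4.0
```

Call:
apply_moves:
  plan: [0, 0, 0, 0, 0, 0, 0, 0, 0, 0, 0, 0, 0, 0, 0, 0, 0, 0, 0, 0, 0, 0, 0, 0]
  hand: 0.55

```text
time_s: 31.55
ee_pos: [0.4903, 0.2212, 0.0256]
eef_rot: [-3.142, -0.0, 2.669]
force: [0.3, -0.4, 0.5]
grip_width: 0.0729
grip_force: 0.0
```

```bash
python3 -c "
from pan import *
st();plate();st()"
```

```text
t 31.55 case xy mm [0.3 1.1] z 0.0256 rpy [-3.1416e+00 -1.0000e-04  2.6688e+00] F [ 0.29 -0.39  0.48] grip 0.0729 0.0
wrist slope x,y [-0.0046  0.0007] z at centre (tool, mm) -19.2 n 17946 x [-89.9  74.9] y [-55.4  52.8] top world z 44.8
t 31.6 case xy mm [0.3 1.1] z 0.0256 rpy [-3.1415e+00 -1.0000e-04  2.6688e+00] F [0.28 0.57 0.21] grip 0.0731 0.0
```

Released. I'll rise clear of the case and check the final pose.

Call:
apply_moves:
  plan: [0, 0, -2, 0, 0, 0, -5, 0, 0, 0, -10, 0, 0, 0, -20, 0, 0, 0, -30, 0, 0, 0, -40, 0, 0, 0, -40, 0, 0, 0, -40, 0, 0, 0, -30, 0, 0, 0, 0, 0, 0, 0, 0, 0]

```text
time_s: 32.7
ee_pos: [0.4903, 0.2212, 0.2432]
eef_rot: [3.141, 0.001, 2.669]
force: [0.4, -0.3, -0.5]
grip_width: 0.0729
grip_force: 0.0
```

```bash
python3 - <<'E'
from pan import *
st()
c=camera("wrist");save(c,"fin");W=cloud(c);h=cv2.cvtColor(c["image"],cv2.COLOR_RGB2HSV)
u=np.array([np.cos(A),np.sin(A)]);v=np.array([-u[1],u[0]]);q=W[...,:2]-O;X=q@u*1000;Y=q@v*1000;Z=W[...,2]*1000
k=(h[...,2]<90)&(Z>70)&(Z<80)&(abs(X)<30)&(abs(Y)<45)
r=cv2.minAreaRect(np.c_[X[k],Y[k]].astype(np.float32));print("handle in case",r,Z[k].mean())
k=(h[...,1]<40)&(h[...,2]>150)&(abs(X)<73)&(abs(Y)<50)&(Z>40)&(Z<50)
B=np.c_[X[k],Y[k],np.ones(k.sum())];s=np.linalg.lstsq(B,Z[k],rcond=None)[0];print("plate plane",s.round(4),k.sum())
E
```

```text
t 32.7 case xy mm [0.3 1. ] z 0.2432 rpy [3.1408e+00 8.0000e-04 2.6688e+00] F [ 0.45 -0.29 -0.46] grip 0.0729 0.0
handle in case ((-0.39442968368530273, -0.6230812072753906), (11.890445709228516, 57.48044967651367), 0.3377114534378052) 74.982150518684
plate plane [ 6.00000e-04 -5.00000e-04  4.49742e+01] 5399
```

View pics/fin.png

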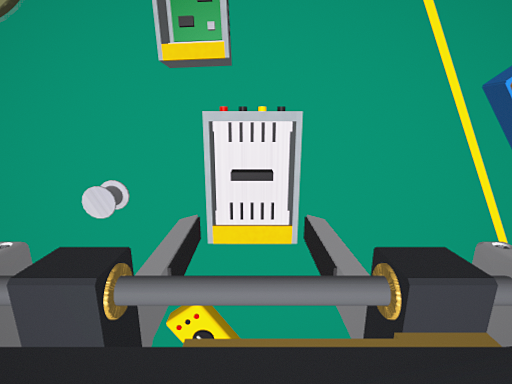

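The final view shows the panel flat inside the case, filling it from the grey rim (row 121) to the yellow rim (row 226), with the handle at (252,175). It measures x −0.4, y −0.6 mm, 0.006 rad yaw and level, with its underside about 41 mm up.

```bash
python3 -c "
from station import ctrl
print(ctrl.hand_in())"
```

```text
the job is handed in; nothing more can be done
None
```

The panel is fitted level under both rims, released and handed in: centre within about 1 mm of home, highest wrist-force reading about 7 N, and the bystanders were never touched; the hand-in call returned no verdict.

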